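# Lock the slot-nozzle air blower on

### The job

The mould trays on the rack need a steady wide stream of air: switch on the blower with the wide flat slot nozzle and lock it on. Press its trigger paddle down fully, keep it down and push the lock-on button at the paddle's side into the cheek, then ease the trigger up until the lock catches, so that the blower stays on by itself. Do not touch the blower with the round nozzle.

Things in the scene. Friction and masses are not known exactly. Their poses are not given: they have to be found in the camera images.
- fan_blower: the blower to switch on: light-grey barrel 64 mm thick in a fixed steel bench stand, 312 mm long overall; dark flat slot nozzle 96 mm wide at the far end, dark battery block (top 121 mm up) at the end near the robot. Origin on the table under the stand's middle; x along the barrel to the nozzle, y to its left, z up.
- fan_blower_trigger_top (a point): place to press on its trigger, moving with it: a dark ribbed paddle with a flat top 70 x 60 mm (blower x -50 to 20, y -30 to 30), 139 mm above the table when free; it slides straight down. The point is on the top at x -15, y -12. Free room above the paddle: y -30 to 17; farther left the lock button overhangs it.
- fan_blower_lock_face (a point): centre of the steel lock-on button's end face, moving with it: 26 mm long, 16 mm high (142 to 158 mm up), at blower x -15, y 17 when free, looking right (-y) over the paddle. It sticks 17 mm out of a light-grey cheek on the paddle's left edge (x -46 to 16, y 34 to 60, top 162 mm up) and is pushed in along blower +y.
- fan_blower_trigger (a joint): trigger travel, m: 0 free (up), 0.016 fully down; a spring of 3.5 N rising to 7 N pushes it up. The lock button can go in only while this is beyond 0.0105. Locked on, the trigger rests at about 0.007. Pressing a locked trigger fully down frees the lock again.
- fan_blower_lock (a joint): lock button travel, m: 0 out, 0.013 fully in; a spring of 1.3 to 2.8 N pushes it out. It must go beyond 0.009 with the trigger down. If the trigger is then let up with the button still pushed in, a lip catches the button at about 0.009 and both stay; let go before the trigger has risen, the button springs out.
- round_blower: the blower to leave alone: same body, stand, trigger, cheek and lock button, but a slim round nozzle 28 mm thick. Origin and axes as for the other. The two stand side by side, nozzles away from the robot, either one on the left.

How it is judged:
By the outcome, as a careful person would: the job done as asked, in the order asked, and still so for the second after the job is handed in, with the robot touching nothing.
It also fails if it takes over 32 s, if anything falls off the work surface, if the arm or the gripper's body presses on something with over 40 N, if the wrist force passes 120 N, or if a joint passes its speed limit or range.

### The arm

A 6-joint arm with a two-finger parallel gripper is mounted at the origin on the work surface. World frame = base frame: x ahead of the robot, y to its left, z up, the work surface at z = 0. Lengths are in mm, angles in rad, forces in N, time in s.
With the tool pointing down it reaches from about 350 to 975 mm from the base axis. Payload 4.9 kg.
Tool frame: the origin (TCP) lies midway between the tips of the shut fingers; the grasp point (between the pads) lies 19 mm behind it (arm.grip_point_offset is the distance from the TCP to the grasp point, in mm); y points along the fingers, x is the direction in which the jaws open and shut, and the axes are right-handed (so a half turn about y gives the same grasp; the last joint's range is limited). The gripper opens to 85 mm and grips with 20 to 120 N. Pads are 22 mm wide; open, the fingers measure 114 mm over their backs; the gripper's body (76 mm by 85 mm) begins 54 mm behind the grasp point. The pads swing forward as they close: fully open they stand 13 mm farther back than shut.
Start: joints at [-1.272, 0.053, 1.613, -0, 1.476, -0.119], TCP at [253.587, -571.223, 231.304] pointing down, gripper open.
Joint ranges: [-3.01, 3.01], [-1.01, 2.22], [0.06, 2.58], [-1.02, 4.17], [0.09, 2.62], [-3.14, 3.14]. Speed limits (rad/s): [2.57, 2.57, 3.14, 3.14, 3.14, 3.14].

### API

Orientations are given as a unit quaternion [w, x, y, z].
In Python, from rig import arm, cams, job, spotter gives the robot as it stands. The module is installed in compiled form; this text tells all that it offers.
- The arm moves only by the shell command python3 -m creep 'ROWS' [OPENING] [FORCE]. ROWS is JSON, one flat list of numbers, 6 for each row, row after row: the shift along the world's x, y, z in cm, then the turn, a rotation vector about the world's x, y, z in rad. A call has 1 to 10 rows; each row shifts and turns the commanded pose from where the row before left it; what a row does not reach is not made up. A row lasts 1/8 s, in which the tool goes at most 62.5 mm and 10.7 degrees, less where a joint would pass 70% of its speed; a pose out of reach is approached as far as the arm can. A call with a gripper value outside its range is refused whole. OPENING is the gripper's target within -1 to 1 (fully open at 1, half-way at 0, shut at -1), set as the call begins (- or left out, the last holds). The fingers move at their own pace and stop on an object; FORCE is the grip in N (left out, the last holds). Time passes only in rows, so rows that do not move let the fingers close. It gives the time, the measured TCP pose, the force and the opening at its end, in the units of the state.
- arm.sense(): the state, without advancing time (a new reading comes with each control period).
- cams.capture(name): name is "scene" or "top" or "wrist"; returns (picture, depth): 420x560x3 uint8, red, green, blue; 420x560 float32, mm along the optical axis (not along the pixel's ray), 0 where there is no reading.
- cams.camera_params(name): a dict with "fx", "fy", "cx", "cy" (pixels), "world_to_cam" (4x4, takes a point from world to camera coordinates); the wrist camera has in their place "tool_from_camera" (4x4, takes a point from camera to tool coordinates, whose origin is the TCP and whose axes are the tool frame's). Camera axes: x right, y down, z forward; pixel columns grow to the right and rows downward; lengths in mm; the calibration is good to about 2 mm. A picture is of the moment at which its call begins: read the wrist's pose just before it. camera_params takes no time and is no camera call.
- job.finish_job(): hands the job in, once; it reports no verdict.
Trained networks look in the newest picture that a camera, given by its name, has taken for a name from the list of things; names that differ only in an ending like _2 or _b are one class to them, and where a whole thing is asked for, a point or a joint stands for the part that bears it (a point fixed in the world has none). Each returns a list of dicts, best first, with "score" (0 to 1); they miss things now and then, are a little off and sometimes report something else, mostly with a low value. They report only what shows in the picture. A call takes as long as a camera call.
- spotter.silhouettes(camera, target): "region" (420x560 bool, what is visible of it) and "box" ([centre column, centre row, width, height] in pixels, round what is visible of it).
The state is a dict: "time_s": time; "joint_positions": joint angles; "joint_vel": joint speeds; "tau": joint torques, N m; "tcp_pos": TCP position; "tool_rot": TCP orientation; "contact_force": force on the tool from outside, world axes, zero at the start; "torque": the same for the moment, N m; "width": finger opening in mm.
Only numpy, scipy, OpenCV 4.12 (cv2) and the standard library are available. Lean on these libraries where they do the work, as an engineer would, in place of code of your own. Each camera call takes 0.05 s, during which the arm holds its last target.

## Working session

There is one attempt and no reset: what is moved stays moved. The work goes in short steps, Python scripts to look and compute and a shell command to move; the robot and the scene stay as the last step left them, time stands still between calls to the robot, and variables do not carry over. Pictures are saved under pics/ and viewed, and the job is handed in when it is done.

```bash
mkdir -p pics; cat > h.py <<'E'
import numpy as np, cv2
from rig import arm,cams,job,spotter
def snap(n,fn):
    s=arm.sense(); p,d=cams.capture(n); cv2.imwrite('pics/'+fn,p[:,:,::-1]); np.save('pics/'+fn+'.npy',d); return s,p,d
def world(n,d,mask):
    c=cams.camera_params(n); v,u=np.nonzero(mask&(d>0)); z=d[v,u]
    P=np.c_[(u-c['cx'])/c['fx']*z,(v-c['cy'])/c['fy']*z,z,np.ones(len(z))]
    return (np.linalg.inv(c['world_to_cam'])@P.T).T[:,:3],u,v
E
python3 - <<'E'
from h import *
for n in('scene','top'):
    s,p,d=snap(n,n+'1.png')
    for t in('fan_blower','round_blower','fan_blower_trigger_top','fan_blower_lock_face'):
        for r in spotter.silhouettes(n,t)[:3]:
            w,_,_=world(n,d,r['region']); print(n,t,round(r['score'],2),np.round(r['box']),np.round(np.median(w,0)) if len(w) else None, np.round(np.percentile(w,[2,98],axis=0)).tolist())
print({k:np.round(v,3) for k,v in arm.sense().items()})
E
```

```text
scene fan_blower 0.85 [268. 152. 171. 113.] [ 521. -108.   93.] [[374.0, -177.0, 5.0], [668.0, -68.0, 161.0]]
scene round_blower 0.92 [326. 273. 184. 127.] [553. 146. 107.] [[410.0, 93.0, 9.0], [688.0, 187.0, 162.0]]
scene fan_blower_trigger_top 0.95 [278. 129.  42.  37.] [ 509. -136.  139.] [[465.0, -158.0, 121.0], [533.0, -104.0, 142.0]]
scene fan_blower_trigger_top 0.49 [286. 132.  16.   8.] [ 501. -105.  158.] [[488.0, -113.0, 151.0], [512.0, -96.0, 161.0]]
scene fan_blower_lock_face 0.41 [288. 129.  13.   9.] [ 500. -106.  158.] [[483.0, -126.0, 140.0], [512.0, -98.0, 160.0]]
top fan_blower 0.58 [369. 233.  86. 204.] [ 496. -121.  110.] [[369.0, -195.0, 9.0], [664.0, -69.0, 162.0]]
top round_blower 0.58 [210. 206. 100. 194.] [523. 116. 114.] [[403.0, 62.0, 9.0], [681.0, 183.0, 162.0]]
{'time_s': np.float64(0.5), 'joint_positions': array([-1.272,  0.053,  1.613,  0.   ,  1.476, -0.119]), 'joint_vel': array([-0.001,  0.001, -0.002, -0.001,  0.001, -0.001]), 'tau': array([-1.0000e-03, -3.9322e+01, -3.7003e+01, -0.0000e+00,  1.0000e-03,
       -0.0000e+00]), 'tcp_pos': array([ 253.573, -571.194,  231.252]), 'tool_rot': array([ 0.593, -0.593,  0.385, -0.385]), 'contact_force': array([-0.476,  0.541,  0.458]), 'torque': array([-0.054,  0.021,  0.026]), 'width': np.float64(85.579)}
```

View pics/scene1.png

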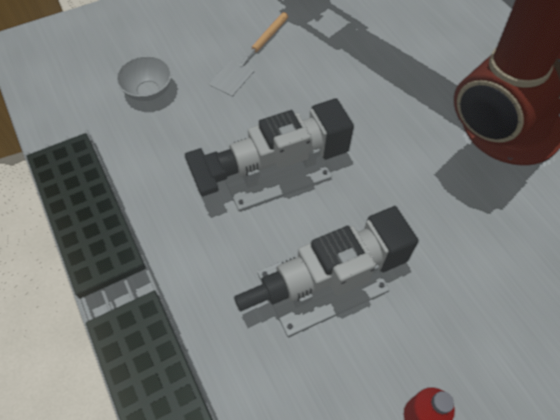

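View pics/top1.png

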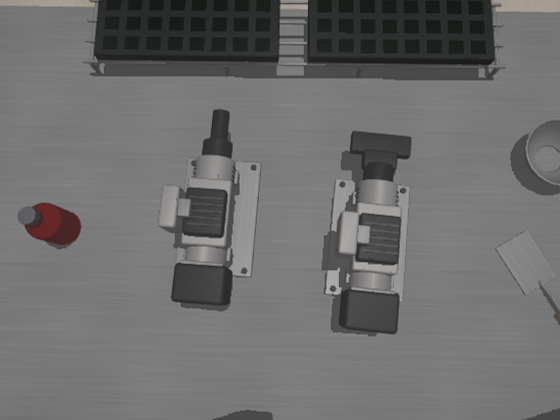

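```bash
python3 - <<'E'
from h import *
# top view geometry, no captures: depth saved
from scipy.spatial.transform import Rotation as R
p=cv2.imread('pics/top1.png'); d=np.load('pics/top1.png.npy')
w,u,v=world('top',d,d>0)
m=(w[:,1]<-40)&(w[:,1]>-230)&(w[:,0]>340)&(w[:,0]<700)
for lo,hi,n in((155,170,'cheek'),(132,147,'paddle'),(100,130,'mid'),(40,200,'all')):
    k=m&(w[:,2]>lo)&(w[:,2]<hi); q=w[k]
    (c,s,a)=cv2.minAreaRect(q[:,:2].astype(np.float32)); print(n,k.sum(),np.round(c),np.round(s),round(a,1),np.median(q[:,2]))
print(R.from_quat(arm.sense()['tool_rot'],scalar_first=True).as_matrix().round(3))
print(cams.camera_params('wrist'))
E
```

```text
cheek 1010 [499. -91.] [43. 62.] 84.3 160.45878190322708
paddle 1806 [ 497. -115.] [91. 70.] 84.8 138.204278093805
mid 4904 [ 491. -117.] [ 97. 260.] 86.9 117.99962457226479
all 10437 [ 519. -123.] [104. 314.] 82.8 118.22477402392894
[[ 0.406 -0.     0.914]
 [-0.914  0.     0.406]
 [-0.    -1.     0.   ]]
{'fx': 301.3552617540351, 'fy': 301.3552617540351, 'cx': 280.49905715789913, 'cy': 213.82076716845611, 'tool_from_camera': array([[ 9.99999456e-01,  9.08224150e-04,  5.13041608e-04,
        -3.67906577e-01],
       [-2.02324508e-04, -3.13616530e-01,  9.49549699e-01,
        -1.41197337e+02],
       [ 1.02330230e-03, -9.49549286e-01, -3.13616176e-01,
         8.06194376e+01],
       [ 0.00000000e+00,  0.00000000e+00,  0.00000000e+00,
         1.00000000e+00]])}
```

The slot-nozzle blower is on the right: in the top view its nozzle is at (380,145), paddle at (382,238), button at (363,234) and cheek at (348,232). The cheek and paddle fits agree on an origin of about (510,-131) and a yaw of about -5.5°. I'll move above it with the fingers shut and check with the wrist camera.

```bash
python3 -m creep '[3,5.34,0,0,0,0.132, 3,5.34,0,0,0,0.132, 3,5.34,0,0,0,0.132, 3,5.34,0,0,0,0.132, 3,5.34,0,0,0,0.132, 3,5.34,0,0,0,0.132, 3,5.34,0,0,0,0.132, 3,5.34,0,0,0,0.132, 0,0,0,0,0,0]' -1 40
python3 - <<'E'
from h import *
from scipy.spatial.transform import Rotation as R
s,p,d=snap('wrist','w1.png')
M=R.from_quat(s['tool_rot'],scalar_first=True).as_matrix(); print(M.round(3))
c=cams.camera_params('wrist'); T=c['tool_from_camera']
v,u=np.nonzero(d>0); z=d[v,u]
P=(T@np.c_[(u-c['cx'])/c['fx']*z,(v-c['cy'])/c['fy']*z,z,np.ones(len(z))].T).T[:,:3]
w=P@M.T+s['tcp_pos']; g=cv2.cvtColor(p,cv2.COLOR_RGB2GRAY)[v,u]
m=(w[:,1]<-50)&(w[:,1]>-220)&(w[:,0]>400)&(w[:,0]<600)
for lo,hi,n in((160.5,170,'cheek'),(156,166,'ch+btn'),(135,143,'paddle'),(115,131,'body')):
    k=m&(w[:,2]>lo)&(w[:,2]<hi); q=w[k]
    if k.sum()<10: print(n,k.sum()); continue
    cc,ss,a=cv2.minAreaRect(q[:,:2].astype(np.float32)); print(n,k.sum(),np.round(cc,1),np.round(ss),round(a,1),np.median(q[:,2]),np.percentile(q,[1,99],axis=0).round().tolist())
E
```

```text
time_s: 1.62
tcp_pos: [494.9, -140.6, 231.5]
tool_rot: [0.707, -0.706, 0.032, -0.032]
contact_force: [0.1, -0.2, -0.7]
width: 0.0
[[ 0.996  0.001  0.09 ]
 [-0.09   0.     0.996]
 [ 0.001 -1.     0.001]]
cheek 1240 [500.5 -82.2] [23. 58.] 84.9 160.9694587844461 [[473.0, -94.0, 161.0], [528.0, -71.0, 162.0]]
ch+btn 3824 [499.7 -90.4] [42. 62.] 84.9 160.06281574444367 [[471.0, -110.0, 156.0], [530.0, -69.0, 162.0]]
paddle 5050 [ 497.7 -113.7] [89. 69.] 84.9 137.57542830223795 [[462.0, -158.0, 136.0], [530.0, -71.0, 140.0]]
body 4605 [ 475.2 -115. ] [ 95. 154.] 86.9 117.89366583516752 [[401.0, -163.0, 115.0], [550.0, -71.0, 123.0]]
```

View pics/w1.png

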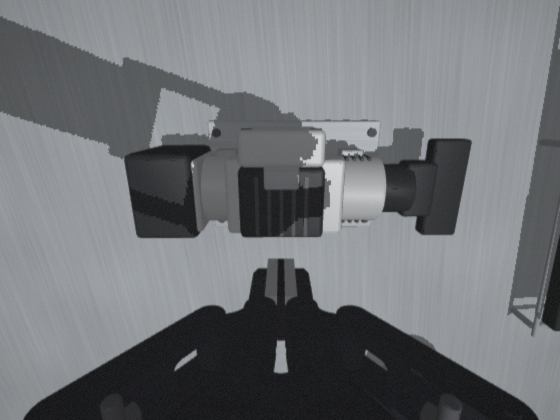

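The wrist view agrees: paddle at (282,202), button at (282,178), cheek at (282,148). The origin comes to (511.2,-130) with yaw -5.1°, and the tool is already aligned. Next I'll descend.

```bash
python3 -m creep '[0,-0.2,-3,0,0,0, 0,0,-3,0,0,0, 0,0,-2.0,0,0,0, 0,0,-0.8,0,0,0, 0,0,-0.5,0,0,0,0,0,0,0,0,0]'
python3 -m creep '[0,0,-0.3,0,0,0, 0,0,-0.3,0,0,0,0,0,0,0,0,0]'
```

```text
time_s: 2.42
tcp_pos: [494.1, -146.5, 139.3]
tool_rot: [-0.706, 0.707, -0.034, 0.035]
contact_force: [1.0, 0.4, 0.3]
width: 0.0
time_s: 2.8
tcp_pos: [494.4, -146.5, 133.1]
tool_rot: [-0.706, 0.707, -0.033, 0.035]
contact_force: [0.9, -1.9, 3.8]
width: -0.1
```

```bash
python3 -m creep '[0,0.1,-0.4,0,0,0, 0,0.1,-0.3,0,0,0,0,0,0,0,0,0]'
python3 -m creep '[0,0.1,-0.2,0,0,0, 0,0.1,-0.1,0,0,0,0,0,0,0,0,0]'
```

```text
time_s: 3.18
tcp_pos: [494.4, -145.0, 126.3]
tool_rot: [-0.705, 0.707, -0.033, 0.035]
contact_force: [-0.8, -3.4, 5.9]
width: 0.1
time_s: 3.55
tcp_pos: [494.5, -143.3, 123.6]
tool_rot: [-0.705, 0.707, -0.033, 0.035]
contact_force: [-0.0, -4.7, 6.7]
width: -0.1
```

```bash
python3 -m creep '[0,0,-0.1,0,0,0,0,0,0,0,0,0]'
python3 -m creep '[0,0,-0.1,0,0,0,0,0,0,0,0,0]'
```

```text
time_s: 3.8
tcp_pos: [494.5, -143.3, 123.0]
tool_rot: [-0.705, 0.707, -0.033, 0.035]
contact_force: [-0.8, -4.0, 8.1]
width: 0.2
time_s: 4.05
tcp_pos: [494.7, -143.3, 123.0]
tool_rot: [-0.705, 0.707, -0.033, 0.035]
contact_force: [-3.5, -2.7, 12.3]
width: -0.2
```

The trigger is at its stop (tip at 123.0, force rising past 7 N). Now I'll slide along blower +y.

```bash
python3 -m creep '[0.04,0.4,0,0,0,0,0.04,0.4,0,0,0,0,0.04,0.4,0,0,0,0,0,0,0,0,0,0]'
python3 -m creep '[0.02,0.2,0,0,0,0,0.02,0.2,0,0,0,0,0,0,0,0,0,0]'
python3 -m creep '[0.02,0.2,0,0,0,0,0.02,0.2,0,0,0,0,0,0,0,0,0,0]'
```

```text
time_s: 4.55
tcp_pos: [496.5, -131.9, 123.0]
tool_rot: [-0.705, 0.708, -0.033, 0.036]
contact_force: [0.2, -5.7, 9.7]
width: -0.1
time_s: 4.92
tcp_pos: [496.9, -128.2, 123.0]
tool_rot: [-0.704, 0.708, -0.033, 0.036]
contact_force: [-0.6, -6.3, 9.7]
width: -0.1
time_s: 5.3
tcp_pos: [497.4, -124.1, 123.0]
tool_rot: [-0.704, 0.708, -0.033, 0.036]
contact_force: [0.1, -6.2, 8.4]
width: -0.0
```

```bash
python3 -m creep '[0.02,0.2,-0.02,0,0,0,0.02,0.2,0,0,0,0,0,0,0,0,0,0]'
python3 -m creep '[0.02,0.2,0,0,0,0,0.02,0.2,-0.02,0,0,0,0,0,0,0,0,0]'
python3 -m creep '[0.02,0.2,0,0,0,0,0.01,0.1,0,0,0,0,0,0,0,0,0,0]'
```

```text
time_s: 5.68
tcp_pos: [497.7, -120.6, 123.0]
tool_rot: [-0.704, 0.708, -0.033, 0.036]
contact_force: [-0.9, -8.0, 11.0]
width: -0.2
time_s: 6.05
tcp_pos: [498.1, -116.9, 122.9]
tool_rot: [-0.704, 0.709, -0.033, 0.036]
contact_force: [-1.6, -9.1, 11.5]
width: -0.1
time_s: 6.42
tcp_pos: [498.4, -114.1, 123.0]
tool_rot: [-0.704, 0.709, -0.033, 0.036]
contact_force: [-2.0, -9.3, 10.8]
width: -0.0
```

```bash
python3 -m creep '[0.01,0.15,0,0,0,0,0.01,0.15,0,0,0,0,0,0,0,0,0,0]'
python3 -m creep '[0.01,0.1,0,0,0,0,0,0.1,0,0,0,0,0,0,0,0,0,0]'
python3 - <<'E'
from h import *
for n in('scene','top'):
    s,p,d=snap(n,n+'2.png')
    cv2.imwrite(f'pics/{n}2c.png',cv2.resize(p[80:200,200:380,::-1] if n=='scene' else p[180:300,320:440,::-1],None,fx=4,fy=4,interpolation=2))
print(s['contact_force'],s['tcp_pos'])
E
```

```text
time_s: 6.8
tcp_pos: [498.6, -111.0, 122.9]
tool_rot: [-0.704, 0.709, -0.033, 0.036]
contact_force: [-2.5, -9.7, 10.9]
width: -0.2
time_s: 7.18
tcp_pos: [498.7, -110.7, 123.0]
tool_rot: [-0.703, 0.71, -0.033, 0.036]
contact_force: [-2.7, -15.1, 9.0]
width: 0.1
[ -2.16433888 -14.35885496  10.52727329] [ 498.66416058 -110.67074294  122.96329126]
```

View pics/scene2c.png

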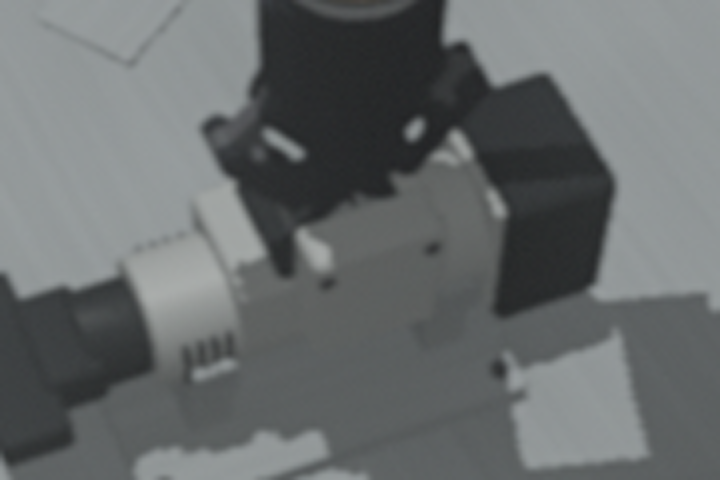

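The button hit its end stop: 13 mm in, lateral force up by 5 N with no more motion. Still pushing +y, I'll ease the trigger up.

```bash
python3 -m creep '[0,0,0.15,0,0,0,0,0,0.15,0,0,0,0,0,0,0,0,0]'
python3 -m creep '[0,0,0.15,0,0,0,0,0,0.15,0,0,0,0,0,0,0,0,0]'
python3 -m creep '[0,0,0.15,0,0,0,0,0,0.15,0,0,0,0,0,0,0,0,0]'
```

```text
time_s: 7.65
tcp_pos: [498.3, -110.4, 123.9]
tool_rot: [-0.703, 0.71, -0.033, 0.036]
contact_force: [3.2, -15.8, 0.6]
width: 0.1
time_s: 8.02
tcp_pos: [498.0, -110.3, 126.2]
tool_rot: [-0.703, 0.71, -0.033, 0.036]
contact_force: [3.5, -15.6, -2.3]
width: 0.1
time_s: 8.4
tcp_pos: [497.5, -110.2, 128.8]
tool_rot: [-0.703, 0.71, -0.034, 0.035]
contact_force: [2.4, -15.5, -2.4]
width: 0.0
```

```bash
python3 -m creep '[0,0,0.15,0,0,0,0,0,0.15,0,0,0,0,0,0,0,0,0]'
python3 -m creep '[0,0,0.15,0,0,0,0,0,0.15,0,0,0,0,0,0,0,0,0]'
```

```text
time_s: 8.78
tcp_pos: [497.2, -110.1, 131.4]
tool_rot: [-0.703, 0.71, -0.034, 0.035]
contact_force: [2.1, -16.1, -3.4]
width: 0.1
time_s: 9.15
tcp_pos: [496.3, -110.0, 133.0]
tool_rot: [-0.703, 0.709, -0.035, 0.034]
contact_force: [3.2, -17.2, -7.6]
width: 0.0
```

Fz fell as the tip passed 132, so the paddle has stopped following and is held. Next: back off in -y, then up.

```bash
python3 -m creep '[0,0,0.1,0,0,0,-0.01,-0.15,0.05,0,0,0,-0.02,-0.2,0,0,0,0,-0.02,-0.2,0.05,0,0,0,-0.04,-0.4,0.1,0,0,0,-0.08,-0.8,0.2,0,0,0,0,0,0,0,0,0]'
python3 -m creep '[0,0,1.5,0,0,0,0,0,3,0,0,0,0,0,4,0,0,0,0,-0.5,2,0,0,0,0,0,0,0,0,0]'
python3 - <<'E'
from h import *
from scipy.spatial.transform import Rotation as R
s,p,d=snap('wrist','w3.png')
M=R.from_quat(s['tool_rot'],scalar_first=True).as_matrix()
c=cams.camera_params('wrist'); T=c['tool_from_camera']
v,u=np.nonzero(d>0); z=d[v,u]
P=(T@np.c_[(u-c['cx'])/c['fx']*z,(v-c['cy'])/c['fy']*z,z,np.ones(len(z))].T).T[:,:3]
w=P@M.T+s['tcp_pos']-[511.2,-130,0]
a=np.radians(5.1); b=np.c_[w[:,0]*np.cos(a)-w[:,1]*np.sin(a),w[:,0]*np.sin(a)+w[:,1]*np.cos(a),w[:,2]]
for y in range(-32,64,3):
    k=(abs(b[:,0]+15)<9)&(abs(b[:,1]-y)<1.5)&(b[:,2]<175)&(b[:,2]>100)
    print(y,k.sum(),np.median(b[k,2]).round(1) if k.any() else '',end=' | ')
print(s['time_s'],s['contact_force'])
E
```

```text
time_s: 10.02
tcp_pos: [495.5, -124.0, 140.4]
tool_rot: [-0.706, 0.706, -0.034, 0.035]
contact_force: [-0.6, 0.5, -1.1]
width: 0.0
time_s: 10.65
tcp_pos: [496.3, -129.2, 247.2]
tool_rot: [-0.706, 0.707, -0.033, 0.036]
contact_force: [-0.7, 0.6, -1.4]
width: -0.5
-32 0  | -29 32 129.7 | -26 53 130.6 | -23 55 130.8 | -20 61 130.9 | -17 60 130.7 | -14 57 130.6 | -11 61 130.9 | -8 58 130.7 | -5 64 130.6 | -2 62 130.8 | 1 67 130.7 | 4 69 130.9 | 7 66 130.7 | 10 69 130.7 | 13 71 130.7 | 16 67 130.8 | 19 42 130.9 | 22 0  | 25 29 155.4 | 28 85 156.4 | 31 92 156.4 | 34 70 158.7 | 37 83 160.3 | 40 92 160.6 | 43 91 160.6 | 46 95 160.6 | 49 96 160.5 | 52 98 160.6 | 55 109 160.5 | 58 228 151.9 | 61 3 115.5 | 10.65 [-0.65873938  0.56785101 -1.4376633 ]
```

View pics/w3.png

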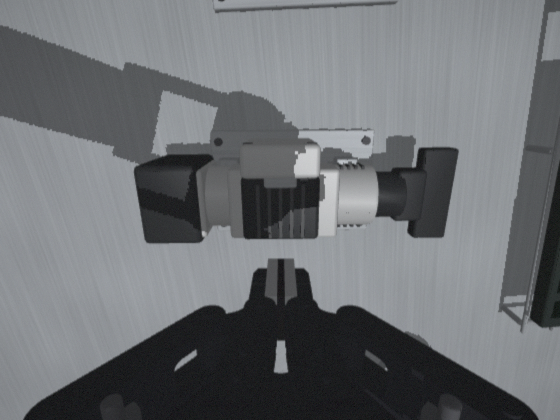

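The wrist view shows the paddle at (282,208) with the button short at (280,182), caught in the cheek. The paddle top reads 130.7 mm (it read 137.6 when free, so travel is about 7 mm), and the button face is at y ≈ 25–26 (about 9 mm in). The lock has caught and the robot is clear.

```bash
python3 -c "
from rig import job
print(job.finish_job())"
```

```text
the job is handed in; nothing more can be done
None
```

The blower with the slot nozzle (the right-hand one) is switched on and locked, and I have handed the job in. I pressed its trigger to the bottom stop with shut fingers and slid sideways to push the lock button to its end stop. I then eased the trigger up until the lock caught, and backed off.

**Last checks, from the wrist camera after retreating:**
- **Trigger:** the paddle rests about 7 mm down with nothing touching it, which matches the locked position.
- **Lock button:** it is about 9 mm in, where the lip should catch it.
- **Robot:** it stopped about 110 mm above the paddle, and the force reading was back near zero.
- **Limits:** the highest force I read was about 19 N at the wrist, and the job took about 10.7 s.

I did not touch the round-nozzle blower. Heights from the wrist camera read about 1.4 mm lower than the stated ones, before and after the job. No check failed.

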